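# Push the sorting tray back into the row

## Robot

A 6-joint arm with a two-finger parallel gripper is mounted at the origin on the work surface. World frame = base frame: x ahead of the robot, y to its left, z up, the work surface at z = 0. Lengths are in m, angles in degrees, forces in N, time in s.
With the tool pointing down it reaches from about 0.35 to 0.875 m from the base axis. Payload 4.2 kg.
Tool frame: the origin (TCP) lies midway between the tips of the shut fingers; the grasp point (between the pads) lies 19 mm behind it; z points along the fingers, y is the line along which they close (so a half turn about z gives the same grasp; the last joint's range is limited). The gripper opens to 87 mm and grips with 3 to 60 N. Pads are 19 mm wide; open, the fingers measure 117 mm over their backs; the gripper's body (75 mm by 190 mm) begins 51 mm behind the grasp point.
Start: joints at [-57.949, 22.042, 0.453, 0, -68.411, -14.817], TCP at [0.185, -0.597, 0.223] pointing down, gripper open.
Joint ranges: [-179.83, 179.83], [-69.29, 118.12], [-61.27, 80.66], [-181.25, 117.63], [-171.15, -9.14], [-177.46, 177.46]. Speed limits (degrees/s): [159.86, 159.86, 180, 180, 180, 180].

## Interface

Orientations are given as a 3x3 rotation matrix whose columns are the frame's x, y, z axes.
In Python, from station import sense, capture, camera_params, finish_job gives the robot as it stands.
- The arm moves only by the tool drive_tool, never from a script. Its argument "rows" is a list of rows, each an object of numbers: "tx", "ty", "tz": the shift along the tool's x, y, z in cm; "ax", "ay", "az": the turn, a rotation vector about the tool's x, y, z in rad; "claw": the finger opening in cm, from 0 to 8.7. In form: [{"tx": .., "ty": .., "tz": .., "ax": .., "ay": .., "az": .., "claw": ..}, ...]. A call has 1 to 10 rows; each row shifts and turns the commanded pose from where the row before left it, along the tool's axes as they then stand; what a row does not reach is not made up. A row lasts 1/12 s, in which the tool goes at most 41.7 mm and 7.16 degrees, less where a joint would pass 70% of its speed; a pose out of reach is approached as far as the arm can. A call with a gripper value outside its range is refused whole. The fingers move at their own pace and stop on an object; the grip force is fixed at half the most. Time passes only in rows, so rows that do not move let the fingers close. It gives the time, the measured TCP pose, the force, the opening and the grip force at its end, in the units of the state.
- sense(): the state, without advancing time (a new reading comes with each control period).
- capture(name): name is "scene" or "top"; returns (picture, depth): 400x640x3 uint8, red, green, blue; 400x640 float32, m along the optical axis (not along the pixel's ray), 0 where there is no reading.
- camera_params(name): a dict with "intrinsics" (3x3 intrinsics, pixels), "R" (3x3) and "t" (3): a world point X has camera coordinates R X + t. Camera axes: x right, y down, z forward; pixel columns grow to the right and rows downward; lengths in m; the calibration is good to about 2 mm. A picture is of the moment at which its call begins. camera_params takes no time and is no camera call.
- finish_job(): hands the job in; it is judged then, once.
The state is a dict: "time_s": time; "joints": joint angles; "joint_velocities": joint speeds; "effort": joint torques, N m; "tcp_pos": TCP position; "ee_rot": TCP orientation; "wrist_force": force on the tool from outside, world axes, zero at the start; "moment": the same for the moment, N m; "gripper_width": opening from 0.0 (shut) to 1.0 (fully open); "gripper_force": force on a finger pad.
Only numpy, scipy, OpenCV 4.12 (cv2) and the standard library are available. Lean on these libraries where they do the work, as an engineer would, in place of code of your own. Each camera call takes 0.05 s, during which the arm holds its last target. There are 200 camera calls.

## Task

The white tray of grey hearing aids stands crooked, pulled out in front of the row on the sorting table. With the fingertips against the outside of the tray, push it along the table into the empty place of the row, between that place's two blue tape strips, until its far wall sits squarely against the wooden batten, and then move clear. Do not lift or tip the tray, do not reach into it or grip its wall, keep all four aids in it, and leave the other two trays, the spray can and the stray aid where they are.

Things in the scene. Friction and masses are not known exactly. Their poses are not given: they have to be found in the camera images.
- tray: The tray to push: open white plastic tray, 90 mm along x, 120 along y, 35 high, walls 4 mm and upright, 0.15-0.26 kg, four loose grey aids in it. Origin: centre of underside. Its -x wall (label with grey dot) is the near one; its +x wall goes against the batten. Starts 120-165 mm in front of the place, up to 50 mm to either side, turned up to 0.35 rad; nothing but the row stands within 50 mm of it.
- place: The empty place of the row, one of three: a flat paper card with a grey dot, 50 x 70 mm, stuck to the table (under 1 mm thick, the tray slides over it). Origin on the table where the tray's origin belongs when its far wall touches the batten, midway between the two tape strips. x points square on to the batten, y along it.
- batten: Brown wooden batten screwed down behind the row: 30 mm along x, 530 along y, 40 high. Origin: centre of underside; its near face, the stop, is at x = -15 mm in its frame. Four blue tape strips (18 mm wide, 100 long, flat on the table) run from it towards the robot at y = -240, -80, 80, 240 mm and bound the three places.
- tray_beige: Bystander: equal white tray (90 x 120 x 35 mm, 0.35 kg, loose) with beige hearing aids, standing in its place of the row. Origin at the centre of its underside.
- tray_brown: Bystander: equal white tray (90 x 120 x 35 mm, 0.35 kg, loose) with brown hearing aids, standing in its place of the row. Origin at the centre of its underside.
- aid1_c (a point): Centre of grey hearing aid 1 in the tray: curved case 42 x 20 x 11 mm lying on its side, loose, 12 g.
- aid2_c (a point): Centre of grey hearing aid 2 in the tray: curved case 42 x 20 x 11 mm lying on its side, loose, 12 g.
- aid3_c (a point): Centre of grey hearing aid 3 in the tray: curved case 42 x 20 x 11 mm lying on its side, loose, 12 g.
- aid4_c (a point): Centre of grey hearing aid 4 in the tray: curved case 42 x 20 x 11 mm lying on its side, loose, 12 g.
- can: Bystander: yellow and red spray can standing well to one side of the work, 38 mm across, 118 mm tall. Origin at the centre of its underside.
- stray_aid: Bystander: a single beige hearing aid (42 x 20 x 11 mm) lying on the table well to one side of the work. Origin at the centre of its underside.

How it is judged (in metres and radians):
At the end, for the whole second after the job is handed in: Tray flat and still in the empty place: far wall within 5 mm of touching the batten, square within 0.06 rad, centre within 16 mm of midway between the tapes; its four aids inside; other trays within 12 mm of their start, can (upright) and stray aid within 20 mm (x of tray in the frame of place between -0.005 and 0.006 m and y of tray in the frame of place between -0.016 and 0.016 m and angle between the x axis of tray and the x axis of place, either way round below 0.06 rad and height (world z) of tray below 0.005 m and angle between tray's own z axis and vertical below 0.05 rad and linear speed of tray below 0.01 m/s and not ((x of any of aid1_c, aid2_c, aid3_c, aid4_c in the frame of tray above 0.045 m or x of any of aid1_c, aid2_c, aid3_c, aid4_c in the frame of tray below -0.045 m or y of any of aid1_c, aid2_c, aid3_c, aid4_c in the frame of tray above 0.06 m or y of any of aid1_c, aid2_c, aid3_c, aid4_c in the frame of tray below -0.06 m or z of any of aid1_c, aid2_c, aid3_c, aid4_c in the frame of tray above 0.045 m) or distance of any of tray_beige, tray_brown from where it was at the start of the episode above 0.012 m or distance of any of can, stray_aid from where it was at the start of the episode above 0.02 m or angle between can's own z axis and vertical above 0.3 rad)).
It fails at once if the tray is lifted or tipped (height (world z) of tray above 0.01 m or angle between tray's own z axis and vertical above 0.15 rad).
It fails at once if the fingers reach into the tray or grip its wall (x of the grasp point in the frame of tray between -0.046 and 0.046 m and y of the grasp point in the frame of tray between -0.061 and 0.061 m and z of the grasp point in the frame of tray below 0.05 m).
It fails at once if a hearing aid leaves the tray (x of any of aid1_c, aid2_c, aid3_c, aid4_c in the frame of tray above 0.045 m or x of any of aid1_c, aid2_c, aid3_c, aid4_c in the frame of tray below -0.045 m or y of any of aid1_c, aid2_c, aid3_c, aid4_c in the frame of tray above 0.06 m or y of any of aid1_c, aid2_c, aid3_c, aid4_c in the frame of tray below -0.06 m or z of any of aid1_c, aid2_c, aid3_c, aid4_c in the frame of tray above 0.045 m).
It fails at once if another tray is shifted (distance of any of tray_beige, tray_brown from where it was at the start of the episode above 0.012 m).
It fails at once if the can or stray aid is disturbed (distance of any of can, stray_aid from where it was at the start of the episode above 0.02 m or angle between can's own z axis and vertical above 0.3 rad).
It also fails if it takes over 64 s, if anything falls off the work surface, if the arm or the gripper's body presses on something with over 40 N, if the wrist force passes 120 N, or if a joint passes its speed limit or range.

## Working session

There is one attempt and no reset: what is moved stays moved. The work goes in short steps, Python scripts to look and compute and a tool call to move; the robot and the scene stay as the last step left them, time stands still between calls to the robot, and variables do not carry over. Pictures are saved under pics/ and viewed, at most 10 in all, crops included, and the job is handed in when it is done.

Besides the shell and the picture viewer there is one more tool, called after ">>>" as a command line: name --argument value ..., lists and objects as JSON in quotes. drive_tool: Moves the arm, as the interface text tells. Its arguments: {"type":"object","properties":{"rows":{"type":"array"}},"required":["rows"]}

```bash
mkdir -p pics; ls; python3 - <<'E'
from station import *
import cv2,numpy as np
for n in("top","scene"):
    p,d=capture(n);cv2.imwrite(f"pics/{n}0.png",p[...,::-1]);np.savez(f"{n}0.npz",p=p,d=d)
    c=camera_params(n);print(n,np.round(c["intrinsics"],1).tolist(),np.round(c["R"],3).tolist(),np.round(c["t"],3))
s=sense();print(s["time_s"],s["tcp_pos"],np.round(s["ee_rot"],3))
E
```

```text
pics
top [[490.2, 0.0, 329.3], [0.0, 490.2, 199.9], [0.0, 0.0, 1.0]] [[-0.014, -1.0, -0.009], [-0.997, 0.015, -0.074], [0.074, 0.007, -0.997]] [0.003 0.606 1.251]
scene [[463.9, 0.0, 322.9], [0.0, 463.9, 192.7], [0.0, 0.0, 1.0]] [[-0.664, 0.748, 0.016], [0.485, 0.447, -0.752], [-0.569, -0.491, -0.659]] [ 0.411 -0.27   1.84 ]
0.1 [ 0.18502353 -0.59641453  0.2215805 ] [[-0.955 -0.296 -0.001]
 [-0.296  0.955  0.002]
 [ 0.     0.002 -1.   ]]
```

View pics/top0.png

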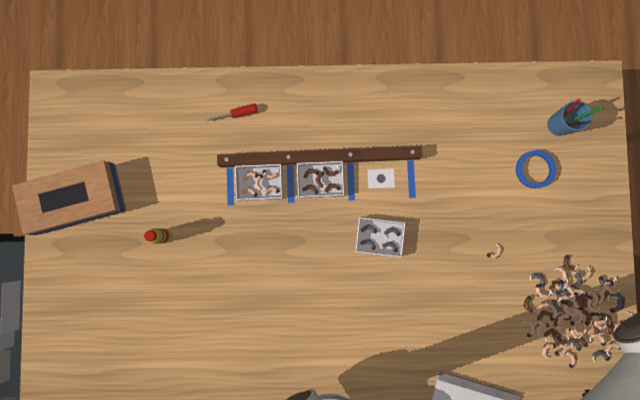

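View pics/scene0.png

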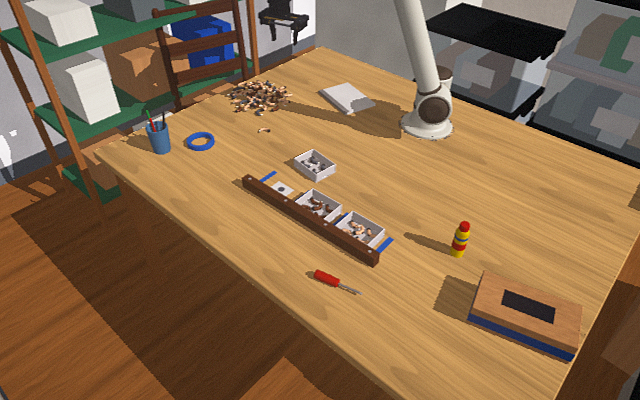

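```bash
cat > h.py <<'E'
from station import *
import cv2,numpy as np
def ray(c,uv,z):
    uv=np.atleast_2d(uv).astype(float);K,R,t=c["intrinsics"],np.array(c["R"]),np.array(c["t"])
    d=np.c_[uv,np.ones(len(uv))]@np.linalg.inv(K).T@R;C=-R.T@t
    return C+d*((z-C[2])/d[:,2])[:,None]
def cloud(c,d):
    v,u=np.mgrid[:400,:640];K,R,t=c["intrinsics"],np.array(c["R"]),np.array(c["t"])
    X=np.stack([(u-K[0,2])/K[0,0]*d,(v-K[1,2])/K[1,1]*d,d],-1)
    return (X-t)@R
def blobs(m,amin=60):
    n,l,s,c=cv2.connectedComponentsWithStats(m.astype(np.uint8))
    return [(l==i) for i in range(1,n) if s[i,4]>amin]
def rect(c,m,z):
    v,u=np.nonzero(m);P=ray(c,np.c_[u,v],z)[:,:2]*1000
    (x,y),(w,h),a=cv2.minAreaRect(P.astype(np.float32))
    if w>h:w,h,a=h,w,a+90
    a=(a+90)%180-90
    return np.round([x,y,w,h,a],1)   # w: short side along direction a
def hsv(p):return cv2.cvtColor(p,cv2.COLOR_RGB2HSV)
def tray(p,d,c):
    # white outline of tray, filled, ray-cast at rim height
    H=hsv(p);m=((H[...,1]<60)&(H[...,2]>90)).astype(np.uint8)
    m[:140]=0;m[275:]=0;m[:,:225]=0;m[:,440:]=0
    out=[]
    for k in cv2.findContours(m,cv2.RETR_EXTERNAL,cv2.CHAIN_APPROX_NONE)[0]:
        if cv2.contourArea(k)<250: continue
        f=np.zeros_like(m);cv2.drawContours(f,[k],-1,1,-1)
        out.append((rect(c,f,.035 if f.sum()>900 else 0.),int(f.sum())))
    return out
E
python3 - <<'E'
from h import *
for n in ("top",):
    z=np.load(n+"0.npz");p,d=z["p"],z["d"];c=camera_params(n)
    for r in tray(p,d,c):print("white",r)
    H=hsv(p);W=cloud(c,d)
    m=(H[...,0]>100)&(H[...,0]<130)&(H[...,1]>120);m[:140]=0;m[:,:222]=0;m[:,450:]=0;m[215:]=0
    for b in blobs(m,40):print("blue",rect(c,b,0),b.sum())
    z_=W[...,2]*1000
    print("table z",np.round(np.median(z_[210:215,250:340]),1),"rim pct",np.percentile(z_[222:252,362:400],[5,50,95,99]))
    # batten by depth height
    m=(z_>28)&(z_<50);m[:140]=0;m[175:]=0;m[:,:210]=0;m[:,425:]=0
    m&=(H[...,2]<130)
    b=max(blobs(m),key=lambda b:b.sum());b=cv2.morphologyEx(b.astype(np.uint8),cv2.MORPH_OPEN,np.ones((3,3)))
    print("batten",rect(c,b,.04),b.sum())
    X=W[(z_>28)&(np.arange(400)[:,None]>205)&(np.arange(400)[:,None]<270)&(np.arange(640)>340)&(np.arange(640)<420)][:,:2]*1000
    print("traydepth",cv2.minAreaRect(X.astype(np.float32)))
E
```

```text
white (array([ 508.5, -134.1,   91.5,  121.7,   -7.5]), 1710)
white (array([ 662.3, -143.9,   50.7,   68.9,   -0.9]), 509)
white (array([654.4, 175.7,  93.4, 123.9,   1.8]), 1701)
white (array([659.6,  17.3,  93.1, 121.7,   1.4]), 1687)
blue [ 659.9 -222.9   14.9   96.2  -88.6] 208
blue [655.6 -62.9  14.7  93.9 -88.4] 194
blue [651.7  97.1  14.6  96.1 -88.4] 205
blue [648.5 257.4  14.6  96.7 -88.3] 202
table z 1.2 rim pct [ 1.03717354  6.2399259  17.42754237 25.0491922 ]
batten [719.7  18.5  32.4 527.6   1.5] 2414
traydepth ((512.7351684570312, -106.03189849853516), (178.4928741455078, 90.36516571044922), 82.62154388427734)
```

Empty place ≈ (663, −143) mm, yaw 1.5°. The tray is at (508, −134) mm, yaw −7.5°. Measured sizes match those given. I'll push its near wall with both open fingers.

>>> drive_tool --rows '[{"az":0.108},{"az":0.108},{"az":0.108},{"az":0.108},{"tx":-1.3,"ty":3.8},{"tx":-1.3,"ty":3.8},{"tx":-1.3,"ty":3.8},{"tx":-1.3,"ty":3.8},{"tx":-1.3,"ty":3.8},{"tx":-1.3,"ty":3.8}]'

```text
invalid input at $.rows[0]: expected keys tx, ty, tz, ax, ay, az, claw
```

>>> drive_tool --rows '[{"tx":-1.3,"ty":3.8},{"tx":-1.3,"ty":3.8},{"tx":-1.3,"ty":3.8},{"tx":-1.3,"ty":3.8},{"tx":-1.3,"ty":3.8},{"tx":-1.3,"ty":3.8},{"tx":-1.3,"ty":3.8},{},{},{}]'

```text
invalid input at $.rows[0]: expected keys tx, ty, tz, ax, ay, az, claw
```

All keys are needed in each row.

>>> drive_tool --rows '[{"tx":0,"ty":0,"tz":0,"ax":0,"ay":0,"az":0.108,"claw":8.7},{"tx":0,"ty":0,"tz":0,"ax":0,"ay":0,"az":0.108,"claw":8.7},{"tx":0,"ty":0,"tz":0,"ax":0,"ay":0,"az":0.108,"claw":8.7},{"tx":0,"ty":0,"tz":0,"ax":0,"ay":0,"az":0.108,"claw":8.7},{"tx":-1.3,"ty":3.8,"tz":0,"ax":0,"ay":0,"az":0,"claw":8.7},{"tx":-1.3,"ty":3.8,"tz":0,"ax":0,"ay":0,"az":0,"claw":8.7},{"tx":-1.3,"ty":3.8,"tz":0,"ax":0,"ay":0,"az":0,"claw":8.7},{"tx":-1.3,"ty":3.8,"tz":0,"ax":0,"ay":0,"az":0,"claw":8.7},{"tx":-1.3,"ty":3.8,"tz":0,"ax":0,"ay":0,"az":0,"claw":8.7},{"tx":-1.3,"ty":3.8,"tz":0,"ax":0,"ay":0,"az":0,"claw":8.7}]'

```text
time_s: 0.93
tcp_pos: [0.2925, -0.3792, 0.2222]
ee_rot: [[-0.991, 0.131, -0.0], [0.131, 0.991, 0.001], [0.0, 0.0, -1.0]]
wrist_force: [1.5, 0.2, 0.4]
gripper_width: 1.004
gripper_force: 0.0
```

>>> drive_tool --rows '[{"tx":-1.3,"ty":3.8,"tz":0,"ax":0,"ay":0,"az":0,"claw":8.7},{"tx":-1.3,"ty":3.8,"tz":0,"ax":0,"ay":0,"az":0,"claw":8.7},{"tx":-1.3,"ty":3.8,"tz":0,"ax":0,"ay":0,"az":0,"claw":8.7},{"tx":-1.3,"ty":3.8,"tz":0,"ax":0,"ay":0,"az":0,"claw":8.7},{"tx":-1.3,"ty":3.8,"tz":0,"ax":0,"ay":0,"az":0,"claw":8.7},{"tx":-1.3,"ty":3.8,"tz":0,"ax":0,"ay":0,"az":0,"claw":8.7},{"tx":-1.3,"ty":3.8,"tz":0,"ax":0,"ay":0,"az":0,"claw":8.7},{"tx":0,"ty":0,"tz":0,"ax":0,"ay":0,"az":0,"claw":8.7},{"tx":0,"ty":0,"tz":0,"ax":0,"ay":0,"az":0,"claw":8.7},{"tx":0,"ty":0,"tz":0,"ax":0,"ay":0,"az":0,"claw":8.7}]'

```text
time_s: 1.77
tcp_pos: [0.417, -0.1291, 0.2222]
ee_rot: [[-0.992, 0.13, -0.001], [0.13, 0.992, 0.0], [0.001, -0.0, -1.0]]
wrist_force: [-0.6, -0.5, -0.6]
gripper_width: 1.002
gripper_force: 0.0
```

>>> drive_tool --rows '[{"tx":0,"ty":0.7,"tz":3.5,"ax":0,"ay":0,"az":0,"claw":8.7},{"tx":0,"ty":0,"tz":3.5,"ax":0,"ay":0,"az":0,"claw":8.7},{"tx":0,"ty":0,"tz":3.5,"ax":0,"ay":0,"az":0,"claw":8.7},{"tx":0,"ty":0,"tz":3.5,"ax":0,"ay":0,"az":0,"claw":8.7},{"tx":0,"ty":0,"tz":3.0,"ax":0,"ay":0,"az":0,"claw":8.7},{"tx":0,"ty":0,"tz":2.0,"ax":0,"ay":0,"az":0,"claw":8.7},{"tx":0,"ty":0,"tz":1.0,"ax":0,"ay":0,"az":0,"claw":8.7},{"tx":0,"ty":0,"tz":1.0,"ax":0,"ay":0,"az":0,"claw":8.7},{"tx":0,"ty":0,"tz":0,"ax":0,"ay":0,"az":0,"claw":8.7},{"tx":0,"ty":0,"tz":0,"ax":0,"ay":0,"az":0,"claw":8.7}]'

```text
time_s: 2.6
tcp_pos: [0.4175, -0.1235, 0.0123]
ee_rot: [[-0.991, 0.133, -0.002], [0.133, 0.991, -0.0], [0.002, -0.0, -1.0]]
wrist_force: [0.3, -0.6, 1.1]
gripper_width: 0.998
gripper_force: 0.0
```

```bash
python3 - <<'E'
from h import *
p,d=capture("top");c=camera_params("top")
cv2.imwrite("pics/t1.png",cv2.resize(p[130:330,290:490,::-1],None,fx=3,fy=3))
for r in tray(p,d,c):print(r)
print(sense()["tcp_pos"])
E
```

```text
(array([422.9, -99.6,  29.7, 163.8,   8. ]), 447)
(array([ 508.5, -134.1,   91.7,  122.1,   -7.8]), 1707)
(array([ 662.3, -143.9,   50.7,   68.9,   -0.9]), 509)
(array([654.5, 175.7,  93.1, 124.2,   1.6]), 1702)
(array([ 6.594e+02,  1.800e+01,  9.340e+01,  1.215e+02, -5.000e-01]), 1686)
[ 0.41815549 -0.12330564  0.01284265]
```

View pics/t1.png

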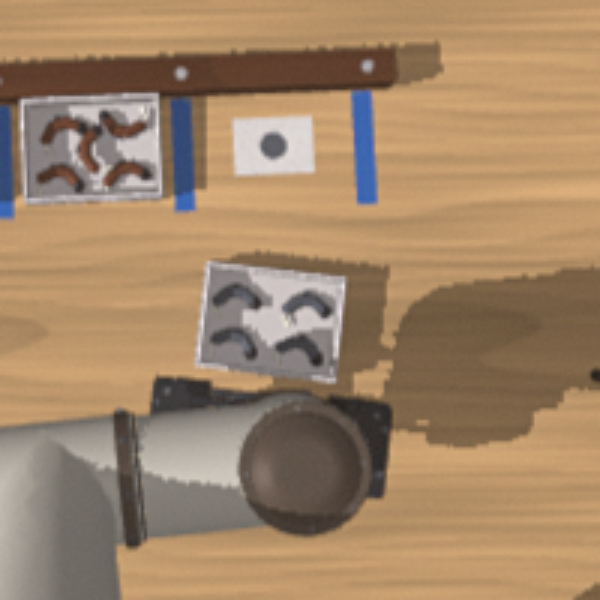

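The open gripper is lowered about 37 mm in front of the tray's near wall and parallel to it. The path to the card is free. I'll close the gap and start pushing.

>>> drive_tool --rows '[{"tx":-0.8,"ty":0,"tz":0,"ax":0,"ay":0,"az":0,"claw":8.7},{"tx":-0.8,"ty":0,"tz":0,"ax":0,"ay":0,"az":0,"claw":8.7},{"tx":-0.8,"ty":0,"tz":0,"ax":0,"ay":0,"az":0,"claw":8.7},{"tx":-0.4,"ty":0,"tz":0,"ax":0,"ay":0,"az":0,"claw":8.7},{"tx":-0.3,"ty":0,"tz":0,"ax":0,"ay":0,"az":0,"claw":8.7},{"tx":-0.3,"ty":0,"tz":0,"ax":0,"ay":0,"az":0,"claw":8.7},{"tx":-0.3,"ty":0,"tz":0,"ax":0,"ay":0,"az":0,"claw":8.7},{"tx":-0.3,"ty":0,"tz":0,"ax":0,"ay":0,"az":0,"claw":8.7},{"tx":-0.3,"ty":0,"tz":0,"ax":0,"ay":0,"az":0,"claw":8.7},{"tx":-0.3,"ty":0,"tz":0,"ax":0,"ay":0,"az":0,"claw":8.7}]'

```text
time_s: 3.48
tcp_pos: [0.4639, -0.1284, 0.0123]
ee_rot: [[-0.991, 0.131, -0.0], [0.131, 0.991, 0.0], [0.0, -0.0, -1.0]]
wrist_force: [-0.7, 0.5, -0.8]
gripper_width: 0.998
gripper_force: 0.5
```

>>> drive_tool --rows '[{"tx":-0.4,"ty":0,"tz":0,"ax":0,"ay":0,"az":0,"claw":8.7},{"tx":-0.4,"ty":0,"tz":0,"ax":0,"ay":0,"az":0,"claw":8.7},{"tx":-0.4,"ty":0,"tz":0,"ax":0,"ay":0,"az":0,"claw":8.7},{"tx":-0.4,"ty":0,"tz":0,"ax":0,"ay":0,"az":0,"claw":8.7},{"tx":-0.4,"ty":0,"tz":0,"ax":0,"ay":0,"az":0,"claw":8.7},{"tx":-0.4,"ty":0,"tz":0,"ax":0,"ay":0,"az":0,"claw":8.7},{"tx":-0.4,"ty":0,"tz":0,"ax":0,"ay":0,"az":0,"claw":8.7},{"tx":-0.3,"ty":0,"tz":0,"ax":0,"ay":0,"az":0,"claw":8.7},{"tx":-0.2,"ty":0,"tz":0,"ax":0,"ay":0,"az":0,"claw":8.7},{"tx":0,"ty":0,"tz":0,"ax":0,"ay":0,"az":0,"claw":8.7}]'

```text
time_s: 4.32
tcp_pos: [0.4973, -0.1327, 0.0126]
ee_rot: [[-0.991, 0.131, 0.001], [0.131, 0.991, -0.0], [-0.001, 0.0, -1.0]]
wrist_force: [-0.0, -0.5, -1.0]
gripper_width: 1.001
gripper_force: 0.1
```

```bash
python3 - <<'E'
from h import *
p,d=capture("top");c=camera_params("top")
cv2.imwrite("pics/t2.png",cv2.resize(p[130:330,290:490,::-1],None,fx=3,fy=3))
for r in tray(p,d,c):print(r)
s=sense();print(s["tcp_pos"],s["wrist_force"])
E
```

```text
(array([ 4.772e+02,  4.980e+01,  1.219e+02,  1.432e+02, -4.000e-01]), 2418)
(array([ 518.7, -113.4,  168.5,  177.1,   -0.9]), 2798)
(array([ 662.3, -143.9,   50.7,   68.9,   -0.9]), 509)
(array([654.5, 175.8,  93.1, 124.2,   1.5]), 1703)
(array([ 6.594e+02,  1.800e+01,  9.340e+01,  1.215e+02, -5.000e-01]), 1690)
[ 0.4973047  -0.13269111  0.01268208] [ 0.6302129  -0.03506973  0.59445243]
```

View pics/t2.png

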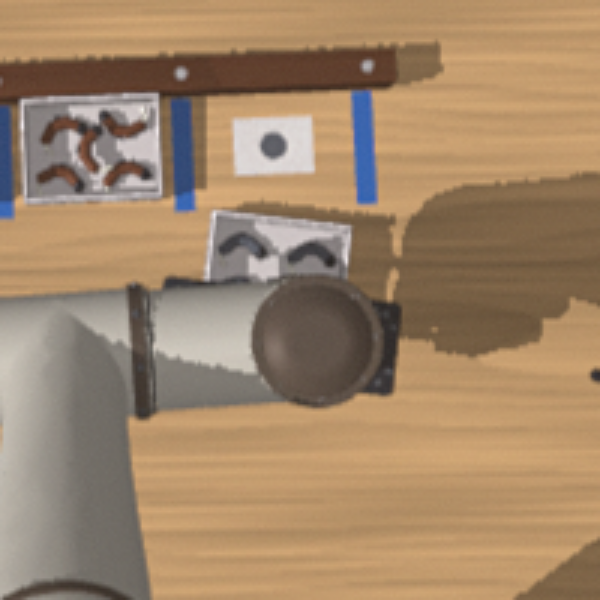

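The tray follows squarely: its far corners are at crop pixels (213,211) and (351,226), and the contact offset is about 9.5 mm. Next is a straight push of 50 mm, then an arc turning 9°.

>>> drive_tool --rows '[{"tx":-0.5,"ty":0,"tz":0,"ax":0,"ay":0,"az":0,"claw":8.7},{"tx":-0.5,"ty":0,"tz":0,"ax":0,"ay":0,"az":0,"claw":8.7},{"tx":-0.5,"ty":0,"tz":0,"ax":0,"ay":0,"az":0,"claw":8.7},{"tx":-0.5,"ty":0,"tz":0,"ax":0,"ay":0,"az":0,"claw":8.7},{"tx":-0.5,"ty":0,"tz":0,"ax":0,"ay":0,"az":0,"claw":8.7},{"tx":-0.5,"ty":0,"tz":0,"ax":0,"ay":0,"az":0,"claw":8.7},{"tx":-0.5,"ty":0,"tz":0,"ax":0,"ay":0,"az":0,"claw":8.7},{"tx":-0.5,"ty":0,"tz":0,"ax":0,"ay":0,"az":0,"claw":8.7},{"tx":-0.5,"ty":0,"tz":0,"ax":0,"ay":0,"az":0,"claw":8.7},{"tx":-0.5,"ty":0,"tz":0,"ax":0,"ay":0,"az":0,"claw":8.7}]'

```text
time_s: 5.2
tcp_pos: [0.5465, -0.1393, 0.0126]
ee_rot: [[-0.991, 0.131, -0.001], [0.131, 0.991, 0.0], [0.001, -0.0, -1.0]]
wrist_force: [-3.5, 0.1, 2.0]
gripper_width: 1.001
gripper_force: 1.6
```

>>> drive_tool --rows '[{"tx":-0.5,"ty":0,"tz":0,"ax":0,"ay":0,"az":-0.016,"claw":8.7},{"tx":-0.5,"ty":0,"tz":0,"ax":0,"ay":0,"az":-0.016,"claw":8.7},{"tx":-0.5,"ty":0,"tz":0,"ax":0,"ay":0,"az":-0.016,"claw":8.7},{"tx":-0.5,"ty":0,"tz":0,"ax":0,"ay":0,"az":-0.016,"claw":8.7},{"tx":-0.5,"ty":0,"tz":0,"ax":0,"ay":0,"az":-0.016,"claw":8.7},{"tx":-0.4,"ty":0,"tz":0,"ax":0,"ay":0,"az":-0.016,"claw":8.7},{"tx":-0.4,"ty":0,"tz":0,"ax":0,"ay":0,"az":-0.016,"claw":8.7},{"tx":-0.4,"ty":0,"tz":0,"ax":0,"ay":0,"az":-0.016,"claw":8.7},{"tx":-0.4,"ty":0,"tz":0,"ax":0,"ay":0,"az":-0.016,"claw":8.7},{"tx":-0.4,"ty":0,"tz":0,"ax":0,"ay":0,"az":-0.013,"claw":8.7}]'

```text
time_s: 6.03
tcp_pos: [0.5915, -0.1421, 0.0125]
ee_rot: [[-1.0, -0.027, 0.0], [-0.027, 1.0, -0.0], [-0.0, -0.0, -1.0]]
wrist_force: [-2.3, 0.1, 1.1]
gripper_width: 0.997
gripper_force: 1.3
```

```bash
python3 - <<'E'
from h import *
p,d=capture("top");c=camera_params("top")
cv2.imwrite("pics/t3.png",cv2.resize(p[130:280,300:450,::-1],None,fx=4,fy=4))
s=sense();print(s["tcp_pos"],s["wrist_force"])
E
```

```text
[ 0.59275373 -0.14199633  0.01259138] [ 0.27616487 -0.3063433  -1.03612973]
```

View pics/t3.png

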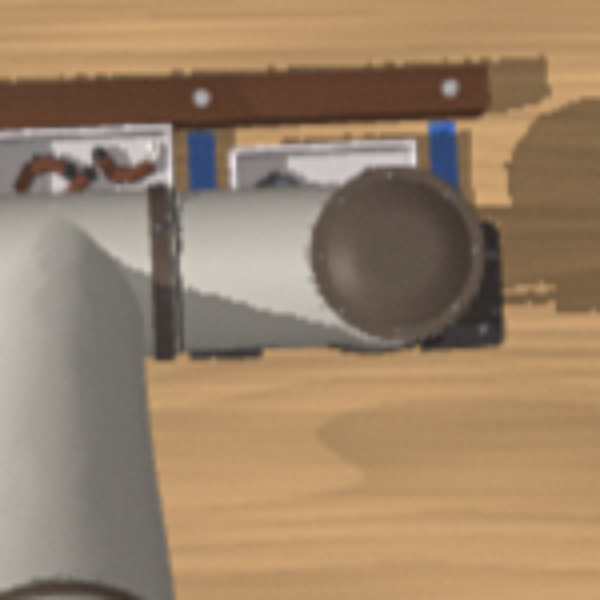

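The tray is square between the strips, about 15 mm short of the batten: its far edge is at crop row ~147 and the batten face at ~122. I'll creep in and watch the force.

>>> drive_tool --rows '[{"tx":-0.3,"ty":0,"tz":0,"ax":0,"ay":0,"az":0,"claw":8.7},{"tx":-0.3,"ty":0,"tz":0,"ax":0,"ay":0,"az":0,"claw":8.7},{"tx":-0.2,"ty":0,"tz":0,"ax":0,"ay":0,"az":0,"claw":8.7},{"tx":-0.2,"ty":0,"tz":0,"ax":0,"ay":0,"az":0,"claw":8.7},{"tx":-0.1,"ty":0,"tz":0,"ax":0,"ay":0,"az":0,"claw":8.7},{"tx":-0.1,"ty":0,"tz":0,"ax":0,"ay":0,"az":0,"claw":8.7}]'

```text
time_s: 6.58
tcp_pos: [0.6031, -0.1417, 0.0125]
ee_rot: [[-1.0, -0.026, -0.0], [-0.026, 1.0, 0.0], [0.0, 0.0, -1.0]]
wrist_force: [-2.6, -0.2, -0.2]
gripper_width: 1.004
gripper_force: 0.9
```

>>> drive_tool --rows '[{"tx":-0.1,"ty":0,"tz":0,"ax":0,"ay":0,"az":0,"claw":8.7},{"tx":-0.1,"ty":0,"tz":0,"ax":0,"ay":0,"az":0,"claw":8.7},{"tx":0,"ty":0,"tz":0,"ax":0,"ay":0,"az":0,"claw":8.7}]'

```text
time_s: 6.83
tcp_pos: [0.6055, -0.1417, 0.0125]
ee_rot: [[-1.0, -0.026, 0.001], [-0.026, 1.0, -0.0], [-0.001, -0.0, -1.0]]
wrist_force: [-1.3, 0.4, -0.8]
gripper_width: 0.999
gripper_force: 0.3
```

>>> drive_tool --rows '[{"tx":-0.1,"ty":0,"tz":0,"ax":0,"ay":0,"az":0,"claw":8.7},{"tx":-0.1,"ty":0,"tz":0,"ax":0,"ay":0,"az":0,"claw":8.7}]'

```text
time_s: 7.0
tcp_pos: [0.6071, -0.1416, 0.0125]
ee_rot: [[-1.0, -0.026, 0.0], [-0.026, 1.0, 0.0], [-0.0, 0.0, -1.0]]
wrist_force: [-0.4, -0.7, -0.1]
gripper_width: 1.003
gripper_force: 0.6
```

>>> drive_tool --rows '[{"tx":-0.1,"ty":0,"tz":0,"ax":0,"ay":0,"az":0,"claw":8.7},{"tx":-0.1,"ty":0,"tz":0,"ax":0,"ay":0,"az":0,"claw":8.7}]'

```text
time_s: 7.17
tcp_pos: [0.608, -0.1416, 0.0125]
ee_rot: [[-1.0, -0.026, -0.003], [-0.026, 1.0, 0.0], [0.003, 0.0, -1.0]]
wrist_force: [-5.4, 0.5, 3.6]
gripper_width: 0.998
gripper_force: 2.7
```

>>> drive_tool --rows '[{"tx":-0.1,"ty":0,"tz":0,"ax":0,"ay":0,"az":0,"claw":8.7},{"tx":0,"ty":0,"tz":0,"ax":0,"ay":0,"az":0,"claw":8.7}]'

```text
time_s: 7.33
tcp_pos: [0.6079, -0.1416, 0.0125]
ee_rot: [[-1.0, -0.025, -0.005], [-0.025, 1.0, 0.0], [0.005, 0.0, -1.0]]
wrist_force: [-6.1, -0.6, 4.2]
gripper_width: 0.997
gripper_force: 3.0
```

The tool has stopped at x = 0.608 m with the force rising, as predicted for batten contact. I'll back straight off, rise, and look.

>>> drive_tool --rows '[{"tx":0.2,"ty":0,"tz":0,"ax":0,"ay":0,"az":0,"claw":8.7},{"tx":0.4,"ty":0,"tz":0,"ax":0,"ay":0,"az":0,"claw":8.7},{"tx":1.5,"ty":0,"tz":0,"ax":0,"ay":0,"az":0,"claw":8.7},{"tx":2.5,"ty":0,"tz":0,"ax":0,"ay":0,"az":0,"claw":8.7},{"tx":3,"ty":0,"tz":0,"ax":0,"ay":0,"az":0,"claw":8.7},{"tx":3,"ty":0,"tz":0,"ax":0,"ay":0,"az":0,"claw":8.7},{"tx":3,"ty":0,"tz":0,"ax":0,"ay":0,"az":0,"claw":8.7},{"tx":3,"ty":0,"tz":0,"ax":0,"ay":0,"az":0,"claw":8.7},{"tx":1,"ty":0,"tz":-3,"ax":0,"ay":0,"az":0,"claw":8.7},{"tx":0,"ty":0,"tz":-3,"ax":0,"ay":0,"az":0,"claw":8.7}]'

```text
time_s: 8.17
tcp_pos: [0.43, -0.1462, 0.072]
ee_rot: [[-1.0, -0.025, -0.005], [-0.025, 1.0, 0.0], [0.005, 0.0, -1.0]]
wrist_force: [1.3, 0.1, 0.6]
gripper_width: 1.002
gripper_force: 0.0
```

```bash
python3 - <<'E'
from h import *
p,d=capture("top");c=camera_params("top")
cv2.imwrite("pics/t4.png",cv2.resize(p[130:280,220:430,::-1],None,fx=3.5,fy=3.5))
for r in tray(p,d,c):print(r)
E
```

```text
(array([ 4.328e+02,  3.650e+01,  3.900e+01,  1.518e+02, -4.000e-01]), 793)
(array([ 432.8, -133.5,   44.8,  160. ,    2.7]), 741)
(array([654.5, 175.8,  93.1, 124. ,   1.7]), 1703)
(array([659.6,  17.3,  93.2, 121.8,   1.5]), 1685)
(array([ 663.5, -139.4,   93. ,  123. ,    1.5]), 1707)
```

View pics/t4.png

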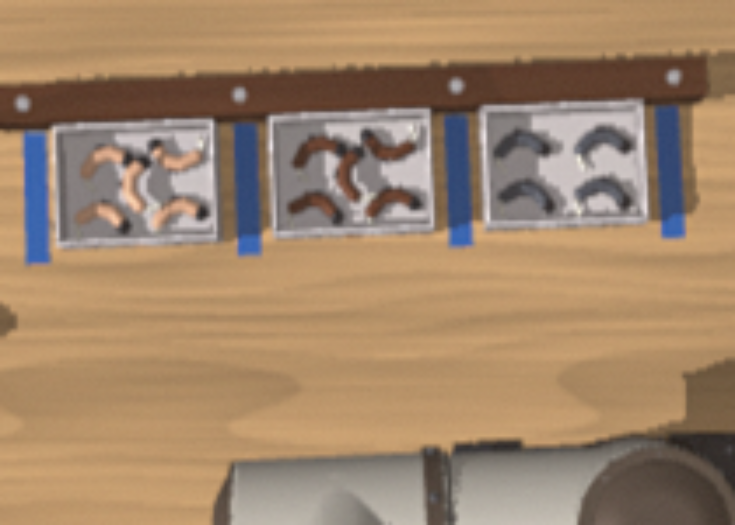

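The picture shows the grey tray flush on the batten, in line with the other two trays. It is at (663.5, −139.4) mm with yaw 1.5°, matching the batten, and about 3.5 mm off the middle. All four aids are inside, and the other trays haven't moved.

```bash
python3 -c "
from station import *
print(finish_job())"
```

```text
the job is handed in; nothing more can be done
None
```

I pushed the tray of grey aids into the empty place, flush and square against the batten, about 3.5 mm off the middle by camera with all four aids inside; the arm is clear and the job is handed in, but no verdict came back.

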